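# Look into the decaf pod drawer

### The job

See how many decaf pods are left: press the blue release button on top of the pod drawer with the blue front so that its tray pops out, then push the tray fully home until it clicks and stays shut. Leave the red drawer shut.

Things in the scene. Friction and masses are not known exactly. Their poses are not given: they have to be found in the camera images.
- decaf_release (a point): Top centre of the blue button (36 mm wide, 12 mm proud) on the oak top of the decaf drawer, a fixed box 220 deep, 200 wide, 85 high. Press straight down: 8 mm travel, 5 N fully down; after about 4 mm the tray springs out. It lies 76 mm behind the shut tray's front face; a wire rail 23 mm high starts 60 mm behind it. Axes: x into the drawer (the way the tray is pushed home), y across, z up.
- decaf_front (a point): Centre of the outer face of the blue front panel of the decaf tray, 45 mm above the table; it moves with the tray. The panel is upright and flat, 194 mm wide, reaching from 12 to 75 mm above the table, and looks roughly towards the robot. Axes as for the release: x points home, into the drawer; the tray pops out along -x.
- decaf_tray (a joint): How far the decaf tray stands out, in m: about 0 latched shut, 0.060 popped out (outer stop), -0.004 inner stop. A spring drives it out: 6 N when shut, 2.4 N when out. Pushed to about -0.001 (about 8 N in all) it clicks behind a pin carried by the button, which must not be held down; let go sooner, it springs out again.
- coffee_tray (a joint): The same for the tray of the other drawer, alike in size and working but with a red front and a red button: 0 latched shut, 0.060 popped out. It starts shut and is to stay shut.

How it is judged:
On the way:
1. the decaf tray has popped out (more than 50 mm) and stands out (value of joint decaf_tray above 0.05 m), for 0.2 s.
At the end, for the whole second after the job is handed in: The decaf tray has been out and is home again, latched: within 8 mm of its shut position and at rest, and the red coffee tray is shut (within 8 mm) (value of joint each of decaf_tray, coffee_tray below 0.008 m and velocity of joint decaf_tray between -0.02 and 0.02 m/s); the robot touches nothing.
It fails at once if the red coffee tray is opened (more than 15 mm) (value of joint coffee_tray above 0.015 m).
It also fails if it takes over 42 s, if anything falls off the work surface, if the arm or the gripper's body presses on something with over 40 N, if the wrist force passes 120 N, or if a joint passes its speed limit or range.

### The arm

A 7-joint arm with a two-finger parallel gripper is mounted at the origin on the work surface. World frame = base frame: x ahead of the robot, y to its left, z up, the work surface at z = 0. Lengths are in m, angles in rad, forces in N, time in s.
With the tool pointing down it reaches from about 0.425 to 0.925 m from the base axis. Payload 6.8 kg.
Tool frame: the origin (TCP) lies at the very end of the fingers, on their centre line; the grasp point (between the pads) lies 19 mm behind it; z points along the fingers, y is the line along which they close (so a half turn about z gives the same grasp; the last joint's range is limited). The gripper opens to 85 mm and grips with 20 to 120 N. Pads are 22 mm wide; open, the fingers measure 114 mm over their backs; the gripper's body (76 mm by 85 mm) begins 54 mm behind the grasp point. The pads swing forward as they close: fully open they stand 13 mm farther back than shut.
Start: joints at [-1.278, 0.477, 0.022, 1.555, -0.011, 1.109, -0.083], TCP at [0.263, 0.622, 0.231] pointing down, gripper open.
Joint ranges: [-2.96, 2.96], [-0.34, 2.1], [-1.41, 1.46], [0.24, 2.44], [-1.37, 4.51], [0.17, 1.92], [-2.96, 2.96]. Speed limits (rad/s): [2.39, 2.39, 3.14, 3.14, 3.14, 3.14, 3.14].

### API

Orientations are given as a unit quaternion [w, x, y, z].
In Python, from cell import manip gives the robot as it stands.
- The arm moves only by the tool send_rows, never from a script. Its argument "commands" is a list of rows, each a list of 3 entries, a list of its own where there are three numbers: the turn, a rotation vector about the tool's x, y, z in degrees, then the shift along the tool's x, y, z in cm, then the gripper's target within -1 to 1 (shut at 1, half-way at 0, fully open at -1). In form: [[[wx, wy, wz], [dx, dy, dz], jaw], ...]. A call has 1 to 12 rows; each row shifts and turns the commanded pose from where the row before left it, along the tool's axes as they then stand; what a row does not reach is not made up. A row lasts 1/10 s, in which the tool goes at most 50 mm and 8.59 degrees, less where a joint would pass 70% of its speed; a pose out of reach is approached as far as the arm can. A call is refused whole if a number of a shift passes 5 or a number of a turn 8.59, either way. A call with a gripper value outside its range is refused whole. The fingers move at their own pace and stop on an object; "force" is the grip in N (left out, the last holds). Time passes only in rows, so rows that do not move let the fingers close. It gives the time, the measured TCP pose, the force, the opening and the grip force at its end, in the units of the state.
- manip.state(): the state, without advancing time (a new reading comes with each control period).
- manip.camera(name): name is "scene" or "side" or "wrist"; returns a dict with "color" (400x640x3 uint8, red, green, blue), "range_z" (400x640 float32, m along the optical axis (not along the pixel's ray), 0 where there is no reading), "mtx" (3x3 intrinsics, pixels), "rvec" (rotation vector, rad) and "tvec" (3), from world to camera coordinates, as OpenCV has them. Camera axes: x right, y down, z forward; pixel columns grow to the right and rows downward; lengths in m; the calibration is good to about 2 mm. A picture is of the moment at which its call begins.
- manip.close_job(): hands the job in; it is judged then, once.
Trained networks look in the newest picture that a camera, given by its name, has taken for a name from the list of things; names that differ only in an ending like _2 or _b are one class to them, and where a whole thing is asked for, a point or a joint stands for the part that bears it (a point fixed in the world has none). Each returns a list of dicts, best first, with "score" (0 to 1); they miss things now and then, are a little off and sometimes report something else, mostly with a low value. They report only what shows in the picture. A call takes as long as a camera call.
- manip.recognise(camera, label): "pixel" ([column, row] in pixels, amid what is visible of it).
- manip.cut_out(camera, label): "pixels" (400x640 bool, what is visible of it) and "pixel" ([column, row] in pixels, amid what is visible of it).
The state is a dict: "time": time; "qpos": joint angles; "joint_vel": joint speeds; "effort": joint torques, N m; "tcp_pos": TCP position; "orientation": TCP orientation; "contact_force": force on the tool from outside, world axes, zero at the start; "ft_torque": the same for the moment, N m; "opening": finger opening in m; "gripper_force": force on a finger pad.
Only numpy, scipy, OpenCV 4.12 (cv2) and the standard library are available. Lean on these libraries where they do the work, as an engineer would, in place of code of your own. Each camera call takes 0.05 s, during which the arm holds its last target. There are 200 camera calls.

## Working session

There is one attempt and no reset: what is moved stays moved. The work goes in short steps, Python scripts to look and compute and a tool call to move; the robot and the scene stay as the last step left them, time stands still between calls to the robot, and variables do not carry over. Pictures are saved under pics/ and viewed, at most 10 in all, crops included, and the job is handed in when it is done.

Besides the shell and the picture viewer there is one more tool, called after "Emit:" as a command line: name --argument value ..., lists and objects as JSON in quotes. send_rows: Moves the arm, as the interface text tells. Its arguments: {"type":"object","properties":{"commands":{"type":"array"},"force":{"type":"number"}},"required":["commands"]}

```bash
mkdir -p pics; cat > h.py <<'E'
import numpy as np, cv2
from scipy.spatial.transform import Rotation as R
from cell import manip
def pts(c):
    K=c["mtx"];z=c["range_z"];v,u=np.mgrid[:400,:640]
    p=np.stack([(u-K[0,2])/K[0,0]*z,(v-K[1,2])/K[1,1]*z,z],-1)
    M=cv2.Rodrigues(np.array(c["rvec"],float))[0]
    P=(p-np.array(c["tvec"]).ravel())@M
    P[z<=0]=np.nan
    return P
E
python3 - <<'E'
from h import *
s=manip.state();print(s)
ims=[]
for n in("scene","side"):
    c=manip.camera(n);P=pts(c);ims.append(c["color"])
    for l in("decaf_release","decaf_front","coffee_tray"):
        for d in manip.recognise(n,l)[:2]:
            u,v=np.round(d["pixel"]).astype(int);print(n,l,d["score"],u,v,np.nanmedian(P[v-2:v+3,u-2:u+3].reshape(-1,3),0).round(3))
    for d in manip.cut_out(n,"decaf_front")[:1]:
        Q=P[d["pixels"]];Q=Q[~np.isnan(Q[:,0])];np.save(n+"f.npy",Q);print(n,len(Q),np.percentile(Q,[2,50,98],axis=0).round(3))
    cv2.imwrite(f"pics/{n}.png",c["color"][...,::-1])
E
```

```text
{'time': 0.0, 'qpos': array([-1.27812219,  0.47779509,  0.02235367,  1.55642751, -0.0114853 ,
        1.10931757, -0.08311995]), 'joint_vel': array([ 1.67043298e-03, -6.69462924e-04,  3.80917291e-05,  6.07726292e-05,
       -4.56558950e-04, -2.99304624e-03, -7.81353365e-04]), 'effort': array([-6.18896374e-04, -5.96452975e+01,  1.60730258e+00, -2.81194085e+01,
        1.23595764e-02,  9.19540529e-03, -1.33162806e-05]), 'tcp_pos': array([0.26313548, 0.62096345, 0.23033947]), 'orientation': array([-1.04668182e-04,  1.99050511e-01,  9.79988809e-01, -9.03509351e-04]), 'contact_force': array([ 0.14258516, -0.0941583 ,  0.37633694]), 'ft_torque': array([-0.01922764,  0.0229631 , -0.01823794]), 'gripper_force': 0.0, 'opening': 0.0855787143713006}
scene decaf_release 0.58 217 210 [ 0.626 -0.208  0.097]
scene decaf_front 0.5 212 188 [ 0.554 -0.231  0.076]
scene coffee_tray 0.48 440 164 [0.411 0.264 0.   ]
scene 250 [[ 0.544 -0.298  0.072]
 [ 0.552 -0.209  0.075]
 [ 0.561 -0.121  0.078]]
side decaf_release 0.76 350 274 [ 0.622 -0.215  0.097]
side decaf_front 0.82 314 303 [ 0.55  -0.238  0.075]
side coffee_tray 0.83 238 161 [0.484 0.183 0.076]
side 1243 [[ 0.542 -0.305  0.014]
 [ 0.552 -0.229  0.073]
 [ 0.573 -0.124  0.077]]
```

View pics/scene.png

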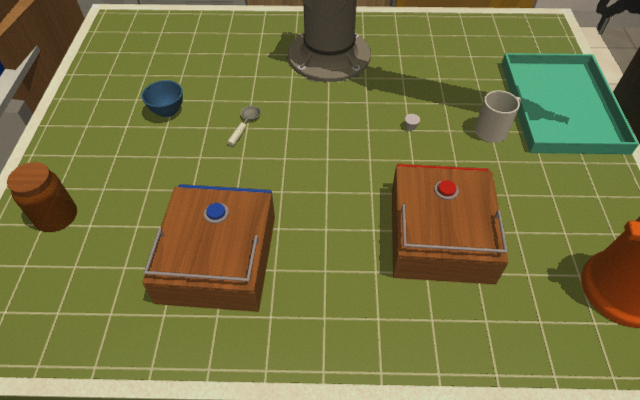

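View pics/side.png

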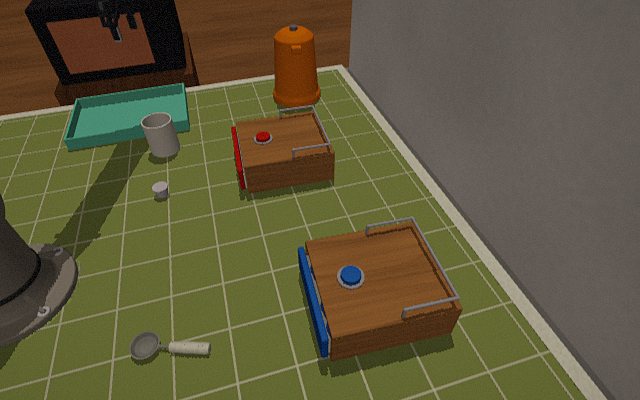

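```bash
python3 - <<'E'
from h import *
for n in("scene","side"):
    c=manip.camera(n);P=pts(c);C=c["color"].astype(int)
    b=(C[...,2]>C[...,0]+40)&(P[...,0]<.8)&(P[...,1]<0)
    Q=P[b&(P[...,2]>.088)]; print(n,"btn",len(Q),np.percentile(Q,[3,50,97],axis=0).round(3))
    F=P[b&(P[...,2]<.085)]; print("front",len(F),np.percentile(F,[3,50,97],axis=0).round(3))
    T=F[F[:,2]>.07] ; print("yaw from top edge", np.degrees(np.arctan(np.polyfit(T[:,1],T[:,0],1)[0])))
    F=F[(F[:,2]>.02)&(F[:,2]<.065)]
    if len(F)>30:
        print("face fit x=a y+b",np.polyfit(F[:,1],F[:,0],1),len(F))
    O=(P[...,2]>.105)&(P[...,0]>.3)&(P[...,1]<.05)&(P[...,0]<1)
    print("tall",O.sum(),np.percentile(P[O],[2,50,98],axis=0).round(3))
E
```

```text
scene btn 231 [[ 0.61  -0.227  0.091]
 [ 0.627 -0.212  0.096]
 [ 0.64  -0.197  0.099]]
front 807 [[-0.162 -1.104 -0.184]
 [ 0.222 -0.415  0.046]
 [ 0.56  -0.134  0.077]]
yaw from top edge 3.5585821954278614
face fit x=a y+b [0.21235537 0.31133453] 416
tall 1974 [[ 0.543 -0.611  0.105]
 [ 0.598 -0.558  0.126]
 [ 0.779 -0.127  0.132]]
side btn 310 [[ 0.608 -0.23   0.09 ]
 [ 0.622 -0.216  0.097]
 [ 0.638 -0.2    0.099]]
front 1053 [[ 0.542 -0.305  0.024]
 [ 0.55  -0.236  0.074]
 [ 0.566 -0.126  0.077]]
yaw from top edge 3.4594769782198336
face fit x=a y+b [0.05255548 0.56250467] 353
tall 647 [[ 0.68  -0.313  0.105]
 [ 0.765 -0.256  0.108]
 [ 0.778 -0.127  0.11 ]]
```

The scene view shows the blue drawer with its button at (217,210) and the red one at (447,188). The side view puts the blue button at (350,274) and its front at (314,303). The button is at about (0.624, -0.214, 0.097), and its height matches 85+12 mm. The drawer yaw is about 3.5°, with x pointing home along (0.998, -0.061). I'll turn the tool, close the jaw and travel.

Emit:
send_rows --commands '[[[0,0,-6.5],[0,0,0],1],[[0,0,-6.5],[0,0,0],1],[[0,0,-6.5],[0,0,0],1],[[0,0,0],[0,0,0],1]]'

```text
time: 1.0
tcp_pos: [0.2635, 0.6215, 0.2313]
orientation: [-0.0, 0.03, 1.0, 0.0]
contact_force: [-1.0, 0.1, -0.5]
opening: 0.0282
gripper_force: 0.0
```

```bash
cat >> h.py <<'E'
def delta(p):
    s=manip.state();q=s["orientation"];r=R.from_quat(np.r_[q[1:],q[0]])
    print("t",s["time"],"tcp",s["tcp_pos"].round(4),"F",s["contact_force"].round(1),"open",round(s["opening"],4))
    print("axes",r.as_matrix().round(3).tolist(),"delta cm",(r.inv().apply(np.array(p)-s["tcp_pos"])*100).round(2))
E
python3 -c "
from h import *
delta([.624,-.214,.2])"
```

```text
t 1.0 tcp [0.2635 0.6215 0.2313] F [-1.   0.1 -0.5] open 0.0282
axes [[-0.998, 0.06, -0.0], [0.06, 0.998, 0.0], [0.0, 0.0, -1.0]] delta cm [-40.98 -81.25   3.11]
```

Emit:
send_rows --commands '[[[0,0,0],[-1,-2,0],1],[[0,0,0],[-2,-4,0],1],[[0,0,0],[-2,-4,0],1],[[0,0,0],[-2,-4,0],1],[[0,0,0],[-2,-4,0],1],[[0,0,0],[-2,-4,0],1],[[0,0,0],[-2,-4,0],1],[[0,0,0],[-2,-4,0],1],[[0,0,0],[-2,-4,0],1],[[0,0,0],[-2,-4,0],1],[[0,0,0],[-2,-4,0],1],[[0,0,0],[-2,-4,0],1]]'

```text
time: 2.2
tcp_pos: [0.4657, 0.1468, 0.2317]
orientation: [0.0, 0.032, 0.999, 0.0]
contact_force: [0.8, 0.5, 0.7]
opening: -0.0002
gripper_force: 0.0
```

Emit:
send_rows --commands '[[[0,0,0],[-2,-4,0],1],[[0,0,0],[-2,-4,0],1],[[0,0,0],[-2,-4,0],1],[[0,0,0],[-2,-4,0],1],[[0,0,0],[-2,-4,0],1],[[0,0,0],[-2,-4,0],1],[[0,0,0],[-2,-4,0],1],[[0,0,0],[-2,-4,1],1],[[0,0,0],[-1,-2,1],1],[[0,0,0],[-0.5,-1,1],1],[[0,0,0],[0,0,0],1],[[0,0,0],[0,0,0],1]]'

```text
time: 3.4
tcp_pos: [0.6185, -0.2097, 0.2011]
orientation: [-0.0, 0.03, 1.0, 0.001]
contact_force: [0.2, 0.9, 0.6]
opening: 0.0
gripper_force: 0.0
```

```bash
python3 - <<'E'
from h import *
delta([.624,-.214,.115])
for n in ("wrist","side"):
    c=manip.camera(n);P=pts(c);C=c["color"].astype(int)
    b=(C[...,2]>C[...,0]+40)&(P[...,2]>.088)&(P[...,2]<.11)&(abs(P[...,0]-.624)<.04)&(abs(P[...,1]+.214)<.04)
    Q=P[b];print(n,len(Q),np.percentile(Q,[3,50,97],axis=0).round(3) if len(Q) else "")
    if n=="wrist": cv2.imwrite("pics/w1.png",c["color"][...,::-1])
E
```

```text
t 3.4 tcp [ 0.6185 -0.2097  0.2011] F [0.2 0.9 0.6] open 0.0
axes [[-0.998, 0.06, -0.001], [0.06, 0.998, 0.001], [0.001, 0.001, -1.0]] delta cm [-0.58 -0.41  8.6 ]
wrist 1112 [[ 0.607 -0.228  0.094]
 [ 0.622 -0.213  0.095]
 [ 0.637 -0.198  0.097]]
side 314 [[ 0.607 -0.23   0.09 ]
 [ 0.622 -0.217  0.097]
 [ 0.637 -0.2    0.099]]
```

View pics/w1.png

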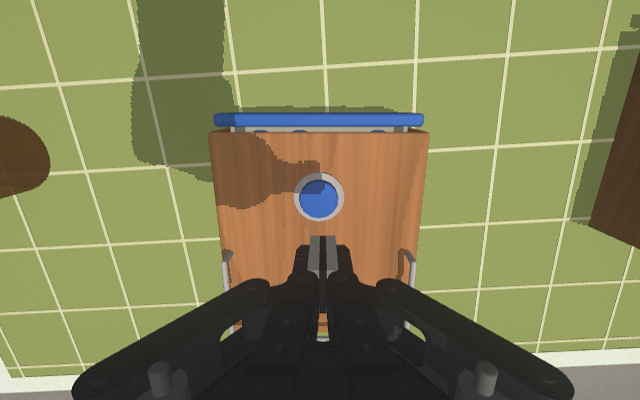

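The wrist view shows the drawer square to the tool, with the button at (319,197), world (0.622, -0.214, 0.096). I'll go down and press in small steps.

Emit:
send_rows --commands '[[[0,0,0],[-0.2,-0.2,2],1],[[0,0,0],[-0.2,-0.2,3],1],[[0,0,0],[0,0,2.5],1],[[0,0,0],[0,0,1],1],[[0,0,0],[0,0,0.8],1],[[0,0,0],[0,0,0.3],1],[[0,0,0],[0,0,0.3],1],[[0,0,0],[0,0,0.3],1],[[0,0,0],[0,0,0.2],1],[[0,0,0],[0,0,0.2],1],[[0,0,0],[0,0,0],1]]'

```text
time: 4.6
tcp_pos: [0.6227, -0.2158, 0.0957]
orientation: [0.0, 0.03, 1.0, 0.0]
contact_force: [-0.3, 0.2, 2.6]
opening: -0.0003
gripper_force: 1.4
```

```bash
cat > f.py <<'E'
from h import *
delta([.44,-.203,.04])
c=manip.camera("side");P=pts(c);C=c["color"].astype(int)
F=P[(C[...,2]>C[...,0]+40)&(P[...,2]<.085)&(P[...,2]>.066)&(P[...,0]<.8)&(P[...,0]>.4)&(P[...,1]<-.05)&(P[...,1]>-.4)]
print("front",len(F),np.percentile(F,[3,50,97],axis=0).round(3),np.polyval(np.polyfit(F[:,1],F[:,0],1),-.21))
E
python3 f.py
```

```text
t 4.6 tcp [ 0.6227 -0.2158  0.0957] F [-0.3  0.2  2.6] open -0.0003
axes [[-0.998, 0.061, 0.001], [0.061, 0.998, -0.0], [-0.001, 0.0, -1.0]] delta cm [18.32  0.17  5.56]
front 687 [[ 0.544 -0.303  0.07 ]
 [ 0.552 -0.226  0.075]
 [ 0.561 -0.123  0.077]] 0.5524997264371805
```

Contact begins with 2.6 N. I'll press about 6 mm more, then lift.

Emit:
send_rows --commands '[[[0,0,0],[0,0,0.2],1],[[0,0,0],[0,0,0.2],1],[[0,0,0],[0,0,0.2],1],[[0,0,0],[0,0,0],1],[[0,0,0],[0,0,0],1]]'

```text
time: 5.15
tcp_pos: [0.6227, -0.2158, 0.0895]
orientation: [0.0, 0.03, 1.0, -0.0]
contact_force: [-0.3, 0.1, 4.7]
opening: -0.0004
gripper_force: 2.3
```

```bash
python3 f.py
```

```text
t 5.15 tcp [ 0.6227 -0.2158  0.0895] F [-0.3  0.1  4.7] open -0.0004
axes [[-0.998, 0.061, 0.001], [0.061, 0.998, -0.0], [-0.001, -0.0, -1.0]] delta cm [18.32  0.18  4.94]
front 672 [[ 0.484 -0.3    0.072]
 [ 0.493 -0.224  0.075]
 [ 0.502 -0.119  0.077]] 0.4931082902404956
```

Popped out: the front moved from 0.5525 to 0.493. I'll lift, go back, and drop in front of the tray.

Emit:
send_rows --commands '[[[0,0,0],[0,0,-2],1],[[0,0,0],[0,0,-4],1],[[0,0,0],[2,0,0],1],[[0,0,0],[4,0,0],1],[[0,0,0],[4,0,0],1],[[0,0,0],[4,0,0],1],[[0,0,0],[3,0,0],1],[[0,0,0],[1.3,0,0],1],[[0,0,0],[0,0,3],1],[[0,0,0],[0,0,4],1],[[0,0,0],[0,0,3],1],[[0,0,0],[0,0,0.8],1]]'

```text
time: 6.4
tcp_pos: [0.4383, -0.2038, 0.0385]
orientation: [-0.002, 0.03, 1.0, 0.001]
contact_force: [0.3, 1.4, 0.5]
opening: 0.0002
gripper_force: 0.0
```

```bash
python3 f.py
```

```text
t 6.4 tcp [ 0.4383 -0.2038  0.0385] F [0.3 1.4 0.5] open 0.0002
axes [[-0.998, 0.06, -0.005], [0.06, 0.998, 0.001], [0.005, 0.001, -1.0]] delta cm [-0.16  0.09 -0.15]
front 674 [[ 0.484 -0.301  0.072]
 [ 0.493 -0.225  0.075]
 [ 0.501 -0.12   0.077]] 0.49308408160187156
```

Emit:
send_rows --commands '[[[0,0,0],[-1.5,0,0],1],[[0,0,0],[-1.5,0,0],1],[[0,0,0],[-1,0,0],1],[[0,0,0],[-1,0,0],1],[[0,0,0],[-1,0,0],1],[[0,0,0],[-1,0,0],1],[[0,0,0],[-1,0,0],1],[[0,0,0],[-1,0,0],1],[[0,0,0],[-0.4,0,0],1],[[0,0,0],[0,0,0],1]]'

```text
time: 7.45
tcp_pos: [0.5332, -0.2104, 0.0411]
orientation: [-0.001, 0.03, 1.0, 0.0]
contact_force: [-5.1, 0.5, 2.4]
opening: -0.0001
gripper_force: 2.1
```

```bash
python3 f.py
```

```text
t 7.45 tcp [ 0.5332 -0.2104  0.0411] F [-5.1  0.5  2.4] open -0.0001
axes [[-0.998, 0.061, -0.002], [0.061, 0.998, 0.0], [0.002, 0.0, -1.0]] delta cm [9.35 0.18 0.13]
front 324 [[ 0.54  -0.304  0.069]
 [ 0.546 -0.272  0.075]
 [ 0.554 -0.213  0.077]] 0.5514037685613158
```

Emit:
send_rows --commands '[[[0,0,0],[-0.2,0,0],1],[[0,0,0],[-0.2,0,0],1],[[0,0,0],[-0.1,0,0],1],[[0,0,0],[0,0,0],1],[[0,0,0],[0,0,0],1]]'

```text
time: 8.0
tcp_pos: [0.5375, -0.2107, 0.0411]
orientation: [-0.001, 0.03, 1.0, 0.0]
contact_force: [-6.6, 0.4, 3.3]
opening: 0.0002
gripper_force: 3.0
```

Emit:
send_rows --commands '[[[0,0,0],[-0.2,0,0],1],[[0,0,0],[-0.2,0,0],1],[[0,0,0],[0,0,0],1],[[0,0,0],[0,0,0],1]]'

```text
time: 8.4
tcp_pos: [0.5403, -0.2109, 0.041]
orientation: [-0.002, 0.031, 1.0, 0.0]
contact_force: [-10.1, 0.7, 6.0]
opening: -0.0003
gripper_force: 4.7
```

Emit:
send_rows --commands '[[[0,0,0],[-0.2,0,0],1],[[0,0,0],[-0.1,0,0],1],[[0,0,0],[0,0,0],1],[[0,0,0],[0,0,0],1]]'

```text
time: 8.8
tcp_pos: [0.5403, -0.2109, 0.0408]
orientation: [-0.005, 0.031, 1.0, 0.001]
contact_force: [-17.4, 2.2, 13.1]
opening: 0.0002
gripper_force: 8.7
```

It's against the inner stop, so I'll back off.

Emit:
send_rows --commands '[[[0,0,0],[0.5,0,0],1],[[0,0,0],[0.5,0,0],1],[[0,0,0],[2,0,0],1],[[0,0,0],[4,0,0],1],[[0,0,0],[3,0,0],1],[[0,0,0],[0,0,-4],1],[[0,0,0],[0,0,-5],1],[[0,0,0],[0,0,-5],1],[[0,0,0],[0,0,0],1],[[0,0,0],[0,0,0],1]]'

```text
time: 9.8
tcp_pos: [0.448, -0.2051, 0.1831]
orientation: [0.003, 0.03, 1.0, -0.0]
contact_force: [-0.2, 0.9, 0.3]
opening: -0.0001
gripper_force: 0.0
```

```bash
python3 - <<'E'
import f
from h import *
c=manip.camera("side");cv2.imwrite("pics/end.png",c["color"][...,::-1])
E
```

```text
t 9.8 tcp [ 0.448  -0.2051  0.1831] F [-0.2  0.9  0.3] open -0.0001
axes [[-0.998, 0.06, 0.006], [0.06, 0.998, -0.001], [-0.006, -0.0, -1.0]] delta cm [ 0.89  0.17 14.31]
front 687 [[ 0.543 -0.303  0.07 ]
 [ 0.552 -0.227  0.075]
 [ 0.561 -0.124  0.077]] 0.5525873906702358
```

View pics/end.png

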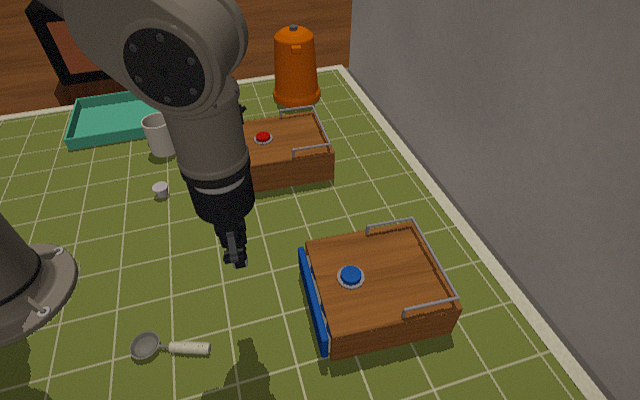

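The front is back at 0.5526, its starting shut position (blue front at (314,300)). The red drawer is untouched and the arm is clear.

```bash
python3 -c "
from cell import manip
print(manip.close_job())"
```

```text
the job is handed in; nothing more can be done
None
```

I pressed the blue button and the decaf tray popped out about 59 mm; I then pushed it home, where it stayed shut, never touched the red drawer, and handed the job in at about 10 s; I did not count the pods, and no verdict came back.

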